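Hold the valve ball over the inspection camera

ROBOT

A 7-joint arm with a two-finger parallel gripper is mounted at the origin on the work surface. World frame = base frame: x ahead of the robot, y to its left, z up, the work surface at z = 0. Lengths are in m, angles in rad, forces in N, time in s.
With the tool pointing down it reaches from about 0.4 to 0.85 m from the base axis. Payload 4.5 kg.
Tool frame: the origin (TCP) lies at the very end of the fingers, on their centre line; the grasp point (between the pads) lies 19 mm behind it (r.grip_depth is the z of the grasp point in the tool frame, in m); z points along the fingers, y is the line along which they close (so a half turn about z gives the same grasp; the last joint's range is limited). The gripper opens to 88 mm and grips with 3 to 60 N. Pads are 18 mm wide; open, the fingers measure 123 mm over their backs; the gripper's body (75 mm by 187 mm) begins 45 mm behind the grasp point.
Start: joints at [-1.225, 0.689, -0.195, 1.565, 0.157, 0.902, -0.215], TCP at [0.192, 0.595, 0.239] pointing down, gripper open.
Joint ranges: [-3.01, 3.01], [-0.46, 2.08], [-1.47, 1.51], [0.13, 2.56], [-1, 4.14], [0.04, 2.09], [-2.66, 2.66]. Speed limits (rad/s): [2.57, 2.57, 3.14, 3.14, 3.14, 3.14, 3.14].

INTERFACE

Orientations are given as a unit quaternion [x, y, z, w].
In Python, from plant import r, imaging gives the robot as it stands (r), with the cameras (imaging).
- The arm moves only by the shell command python3 steer.py [FORCE], which reads ROWS from standard input. ROWS is a JSON object with one list for each field, all of the same length, 1 to 10, a row being the entries at one place: jaw (the opening from 0.0 (shut) to 1.0 (fully open)), sx, sy, sz (the shift in fractions of the full range, 1 being 800 mm), drx, dry, drz (a rotation vector in shares of pi rad (1.0 is pi rad)); each row is the pose to reach, as a shift and turn from the pose commanded when the command began, along the tool's axes at that moment; what a row does not reach only later rows make up. A row lasts 1/10 s, in which the tool goes at most 0.05 m and 0.15 rad, less where a joint would pass 70% of its speed; a pose out of reach is approached as far as the arm can. The fingers move at their own pace and stop on an object; FORCE is the grip in N (left out, the last holds). Time passes only in rows, so rows that do not move let the fingers close. It prints the time, the measured TCP pose, the force, the opening and the grip force at its end. Shift and turn numbers lie between -1 and 1, and a call with a number outside is refused. Input that does not fit is refused with a message, and nothing moves.
- r.get_state(): the state, without advancing time (a new reading comes with each control period).
- imaging.snapshot(name): name is "scene" or "top" or "wrist"; returns the picture (384x512x3 uint8, red, green, blue); there is no depth.
- imaging.camera_params(name): a dict with "fx", "fy", "cx", "cy" (pixels), "k1" (the pictures are not rectified: a ray, as slopes to the right and down, at radius r is drawn at 1 + k1 r^2 times it, then the intrinsics apply), "rvec" (rotation vector, rad) and "tvec" (3), from world to camera coordinates, as OpenCV has them. Camera axes: x right, y down, z forward; pixel columns grow to the right and rows downward; lengths in m; the calibration is good to about 2 mm. A picture is of the moment at which its call begins: read the wrist's pose just before it. camera_params takes no time and is no camera call; for the wrist camera it gives the pose at the moment of the call.
- r.finish_job(): hands the job in; it is judged then, once.
The state is a dict: "clock": time; "q": joint angles; "qd": joint speeds; "joint_torque": joint torques, N m; "tool_pos": TCP position; "eef_rot": TCP orientation; "contact_force": force on the tool from outside, world axes, zero at the start; "moment": the same for the moment, N m; "opening": opening from 0.0 (shut) to 1.0 (fully open); "finger_force": force on a finger pad.
Only numpy, scipy, OpenCV 4.12 (cv2) and the standard library are available. Lean on these libraries where they do the work, as an engineer would, in place of code of your own. Each camera call takes 0.05 s, during which the arm holds its last target. There are 200 camera calls.

TASK

Pull the inspection camera out by its orange post until its pointers stand on the red lines (80 mm out) and let go of it. Then lift the ball tray by its fin and bring it over the camera, keeping it level so that the loose red ball stays in its pocket, and finish while holding the tray still and level in the air with the ball straight above the lens and the tray's underside about 50 mm above the glass. Do not disturb the dive computer, bezel ring, screwdriver or dropper bottle, and do not put the tray down or let go of it at the end.

Things in the scene. Friction and masses are not known exactly. Their poses are not given: they have to be found in the camera images.
- camera_unit: Fixed upward-looking camera on a 3 mm teal mat: grey base 270 x 116 x 12 mm, white hood 78 mm high at the rear, two aluminium rails 35 mm high in front with 10 mm ticks and one red line each. Origin: underside, centre line, at the hood's front face; x points from rails to hood, z up. Base spans x -155 to +115 mm, hood 0 to +114 mm.
- camera_slide (a joint): How far the black carriage is drawn out of the hood, along the camera unit's -x (m): 0 = stowed, 0.08 = its orange pointers on the red lines, 0.1 = end stop. A 25 N/m spring pulls it in, but a 4 N friction brake holds it where it is left; pulling takes 4 to 6.5 N. It starts 0 to 30 mm out.
- slide_post (a point): Centre of the top of the orange post on the carriage, for pulling it: 22 mm along the slide, 14 mm across (y), standing 36 mm above the carriage's top face, which is 44 mm above the mat. Room for fingers on both sides across the slide. Moves with the carriage.
- lens (a point): Centre of the lens glass (28 mm wide, aluminium collar) on the carriage, 54 mm above the mat, looking straight up; 74 mm behind the post. Under the hood when stowed, 40 mm in front of the hood when the slide is on the red line.
- tray: Loose clear tray, about 0.2 kg: plate 140 x 70 x 6 mm, blue strips 9 mm high along its long edges, two round pockets 45 mm either side of its centre along x, a black upright fin in the middle to lift it by. Origin: centre of the underside; x along the long side towards the pocket with the ball; z up.
- fin_top (a point): Centre of the top of the tray's fin, 56 mm above the tray's underside. The fin is 26 mm long along the tray's x axis and 12 mm thick along its y axis, so it is pinched across y; it stands 50 mm above the plate.
- ball_pocket (a point): Centre of the floor of the pocket that holds the ball, on the tray's +x side, 6 mm above the tray's underside. Blue rim 26 mm inside diameter and 3.5 mm high.
- ball_center (a point): Centre of the loose red-coated steel valve ball, 20 mm diameter, 33 g, lying in one pocket; it can roll about 5 mm in the pocket and rolls out over the rim if the tray is tipped about 45 degrees or jolted.
- dive_computer: small black round dive computer, 54 mm across, 16 mm high, two strap stubs; bystander, origin under its centre
- bezel: bare steel watch bezel ring, 44 mm across, 7 mm high; bystander, origin under its centre
- screwdriver: red-handled screwdriver lying flat beyond the other things; bystander
- dropper: white plastic dropper bottle with black cap, 44 mm across, 110 mm high; bystander, origin under its centre

How it is judged:
On the way, in this order (a step that is already met when the one before it is completed fails the run):
1. the camera slide is on the red line (80 mm out, within 6 mm) and has been let go (value of joint camera_slide between 0.074 and 0.086 m and contact force between the fingers and camera_unit below 0.1 N), for 0.2 s.
2. the tray is lifted clear of the mat with the ball in its pocket (height (world z) of tray above 0.04 m and contact force between the fingers and tray above 1 N and horizontal distance between ball_center and ball_pocket below 0.011 m and z of ball_center in the frame of tray between 0.01 and 0.017 m), for 0.2 s.
At the end, for the whole second after the job is handed in: Still gripped and at rest in the air, clear of the camera: tray level within 0.09 rad, its underside (at its centre) 33 to 67 mm above the lens glass, the ball in its pocket and within 18 mm sideways of the lens; speed under 30 mm/s and 0.2 rad/s; slide still 74 to 86 mm out (value of joint camera_slide between 0.074 and 0.086 m and horizontal distance between ball_center and ball_pocket below 0.011 m and z of ball_center in the frame of tray between 0.01 and 0.017 m and horizontal distance between ball_center and lens below 0.018 m and z of tray in the frame of lens between 0.033 and 0.067 m and angle between tray's own z axis and vertical below 0.09 rad and linear speed of tray below 0.03 m/s and angular speed of tray below 0.2 rad/s and contact force between the fingers and tray above 1 N and contact force between tray and camera_unit below 0.1 N); the arm keeps its last pose, push and grip.
It fails at once if the ball has left its pocket (horizontal distance between ball_center and ball_pocket above 0.014 m or distance between ball_center and ball_pocket above 0.03 m).
It fails at once if a bystander (dive computer, bezel ring, screwdriver, dropper bottle) was moved more than 30 mm (distance of any of dive_computer, bezel, screwdriver, dropper from where it was at the start of the episode above 0.03 m).
It also fails if it takes over 56 s, if anything falls off the work surface, if the arm or the gripper's body presses on something with over 40 N, if the wrist force passes 120 N, or if a joint passes its speed limit or range.

## Working session

There is one attempt and no reset: what is moved stays moved. The work goes in short steps, Python scripts to look and compute and a shell command to move; the robot and the scene stay as the last step left them, time stands still between calls to the robot, and variables do not carry over. Pictures are saved under pics/ and viewed, at most 10 in all, crops included, and the job is handed in when it is done.

```bash
ls; mkdir -p pics
cat > h.py <<'E'
import numpy as np, cv2
from scipy.spatial.transform import Rotation as R
from plant import r, imaging
def ray(p,u,v):
    x=(u-p["cx"])/p["fx"];y=(v-p["cy"])/p["fy"];rd=np.hypot(x,y);s=rd
    for _ in range(30): s=rd/(1+p["k1"]*s*s)
    f=s/rd if rd>0 else 1
    M=R.from_rotvec(np.ravel(p["rvec"])).as_matrix();t=np.ravel(p["tvec"])
    return -M.T@t, M.T@np.array([x*f,y*f,1])
def onz(p,u,v,z):
    o,d=ray(p,u,v);return o+d*(z-o[2])/d[2]
def two(p1,a,p2,b):
    o1,d1=ray(p1,*a);o2,d2=ray(p2,*b);k=np.linalg.lstsq(np.c_[d1,-d2],o2-o1,rcond=None)[0]
    x,y=o1+k[0]*d1,o2+k[1]*d2;return (x+y)/2,np.linalg.norm(x-y)
def blobs(im,lo,hi,mn=15):
    h=cv2.cvtColor(im,cv2.COLOR_RGB2HSV);m=cv2.inRange(h,lo,hi)
    n,_,s,c=cv2.connectedComponentsWithStats(m)
    return [(c[i].round(1).tolist(),s[i].tolist()) for i in range(1,n) if s[i][4]>=mn]
def tool(d,st=None):
    st=st or r.get_state();return R.from_quat(st["eef_rot"]).inv().apply(d)
def save(n,im): cv2.imwrite(f"pics/{n}.png",im[...,::-1])
E
python3 - <<'E'
from h import *
for n in("scene","top","wrist"):
    p=imaging.camera_params(n);im=imaging.snapshot(n);save(n+"0",im);np.save(n+"0.npy",im)
    print(n,{k:np.round(v,3).tolist() for k,v in p.items()})
a=cv2.hconcat([cv2.imread("pics/%s0.png"%n) for n in("scene","top")]);cv2.imwrite("pics/a.png",a)
s=r.get_state();print(s["clock"],s["tool_pos"],R.from_quat(s["eef_rot"]).as_matrix().round(3),r.grip_depth)
E
```

```text
pics
plant.py
steer.py
scene {'fx': 410.691, 'fy': 410.691, 'cx': 251.272, 'cy': 191.128, 'k1': -0.056, 'rvec': [2.382, 0.693, -0.256], 'tvec': [-0.526, -0.27, 1.198]}
top {'fx': 383.743, 'fy': 383.743, 'cx': 258.314, 'cy': 191.814, 'k1': -0.129, 'rvec': [2.185, -2.13, 0.227], 'tvec': [-0.116, 0.635, 0.809]}
wrist {'fx': 275.321, 'fy': 275.321, 'cx': 254.814, 'cy': 184.916, 'k1': -0.052, 'rvec': [-2.36, -1.72, -0.225], 'tvec': [-0.624, -0.035, 0.388]}
0.15 [0.19162708 0.5944063  0.23812346] [[-0.952  0.307 -0.   ]
 [ 0.307  0.952 -0.001]
 [-0.    -0.001 -1.   ]] -0.0187
```

View pics/top0.png

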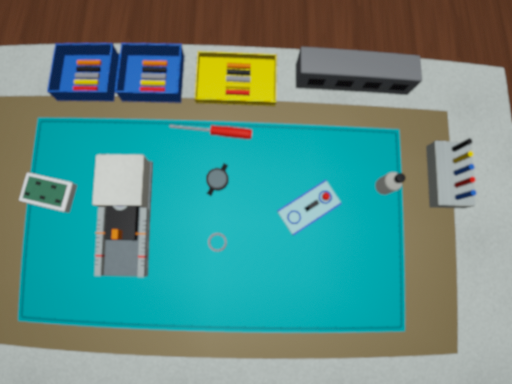

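View pics/scene0.png

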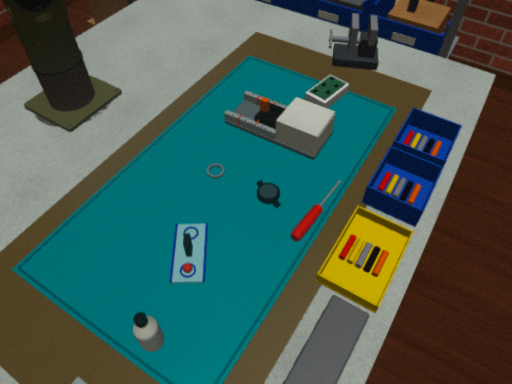

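The top view shows the camera unit at (122,215), hood at the far side, with the post at (115,234). The tray is at (310,207) with its ball at (326,197). The scene view shows the same layout, with the post at (264,103) and the ball at (188,268).

Run:
```python
from h import *
P={n:imaging.camera_params(n) for n in("scene","top")};I={n:np.load(n+"0.npy") for n in P}
for n in P:
    print(n)
    for nm,lo,hi,mn in (("orange",(8,150,120),(18,255,255),6),("red",(0,120,80),(5,255,255),4),("red2",(172,100,80),(179,255,255),4),("blue",(105,90,60),(125,255,255),20),("white",(0,0,190),(179,40,255),200)):
        print(nm,[b for b in blobs(I[n],lo,hi,mn)][:14])
z=cv2.hconcat([cv2.resize(I["top"][145:290,80:165],None,fx=4,fy=4,interpolation=2),cv2.resize(I["top"][165:250,265:355],None,fx=5,fy=5,interpolation=2)[:580]] ) if 0 else None
a=cv2.resize(I["top"][145:290,85:160],None,fx=4,fy=4,interpolation=2);b=cv2.resize(I["top"][170:242,270:350],None,fx=5,fy=5,interpolation=2)
c=np.zeros((580,700,3),np.uint8);c[:,:300]=a;c[:360,300:]=b;save("crop",c)
```

```text
scene
orange [([421.6, 12.4], [390, 0, 60, 28, 908]), ([264.5, 99.3], [261, 97, 8, 5, 26]), ([436.0, 148.0], [431, 142, 10, 13, 57]), ([414.0, 193.1], [409, 185, 11, 18, 90]), ([348.3, 239.0], [346, 235, 6, 9, 9]), ([351.0, 246.0], [347, 239, 9, 15, 15]), ([340.5, 252.5], [339, 250, 4, 6, 6]), ([380.3, 261.8], [373, 250, 16, 25, 162])]
red [([408.5, 137.6], [405, 132, 8, 12, 37]), ([384.3, 180.9], [379, 173, 11, 17, 67]), ([306.5, 221.7], [291, 205, 31, 35, 409]), ([347.4, 246.4], [340, 236, 15, 22, 110]), ([187.0, 267.7], [184, 264, 8, 8, 44])]
red2 [([410.5, 133.2], [407, 131, 7, 6, 13]), ([406.3, 142.8], [404, 141, 6, 4, 9]), ([387.9, 173.3], [385, 172, 6, 4, 9]), ([382.0, 180.5], [381, 179, 3, 4, 4]), ([386.0, 182.5], [384, 179, 5, 8, 8]), ([184.2, 265.8], [183, 263, 5, 7, 8]), ([190.3, 266.6], [189, 264, 3, 6, 7])]
blue [([343.2, 7.6], [317, 0, 46, 29, 137]), ([376.3, 1.8], [373, 0, 8, 5, 23]), ([409.2, 25.5], [372, 14, 73, 23, 189]), ([427.5, 137.3], [394, 108, 68, 56, 1023]), ([405.7, 180.6], [367, 146, 77, 67, 1524]), ([375.9, 207.5], [367, 204, 18, 9, 33]), ([406.1, 221.2], 
[... 493 characters left out ...]
0, 131.7], [211, 127, 40, 11, 323]), ([466.0, 181.1], [456, 177, 19, 9, 64]), ([325.1, 196.1], [323, 194, 5, 5, 22])]
red2 [([160.5, 65.0], [159, 65, 4, 1, 4]), ([85.1, 87.6], [74, 86, 23, 4, 63]), ([152.2, 88.5], [141, 87, 23, 4, 64]), ([215.5, 126.1], [211, 126, 10, 2, 10]), ([230.0, 127.0], [228, 127, 5, 1, 5]), ([239.0, 128.0], [237, 128, 5, 1, 5]), ([326.3, 194.8], [323, 193, 6, 6, 9])]
blue [([115.9, 70.6], [48, 43, 135, 59, 6028]), ([464.8, 168.8], [455, 164, 19, 11, 78]), ([323.8, 198.4], [319, 191, 13, 12, 31]), ([466.5, 194.2], [456, 190, 20, 9, 82]), ([293.6, 216.9], [288, 211, 13, 13, 36])]
white [([117.6, 179.3], [93, 155, 50, 50, 2324]), ([47.8, 191.9], [20, 173, 51, 38, 338])]
```

View pics/crop.png

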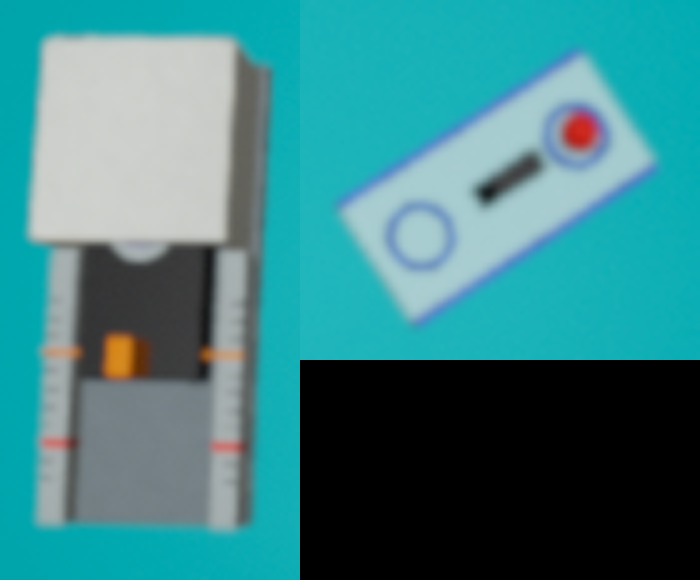

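Run:
```python
from h import *
p=imaging.camera_params("top");s=imaging.camera_params("scene")
A=lambda x,y,z:onz(p,85+(x-1.5)/4,145+(y-1.5)/4,z)
B=lambda x,y,z:onz(p,270+(x-302)/5,170+(y-2)/5,z)
pl,pr=A(60,352,.039),A(222,354,.039);rl,rr=A(57,442,.038),A(228,447,.038)
hf=[A(28,240,.081),A(224,244,.081)];hb=[A(45,37,.081),A(237,40,.081)]
# rail centres: left edge pairs
print("point",pl,pr,"red",rl,rr,"remaining",np.linalg.norm((pl+pr-rl-rr)/2))
print("hood",hf,hb,np.linalg.norm(hf[0]-hf[1]),np.linalg.norm(hf[0]-hb[0]))
rf=[A(36,523,.038),A(238,530,.038)];rb=[A(50,250,.038),A(247,250,.038)]
print("rails ends",rf,rb)
d=[(hb[0]-hf[0]),(hb[1]-hf[1]),(rb[0]-rf[0]),(rb[1]-rf[1])];print("yaw x",[np.degrees(np.arctan2(v[1],v[0])) for v in d])
print("post",A(118,350,.083), "crop corners",A(104,334,.083),A(133,376,.083))
print("fit post two-view",two(p,(114,232),s,(264.5,99.3)))
# tray
c=[B(338,207,.012),B(580,52,.012),B(657,163,.012),B(415,323,.012)];print("tray",np.mean(c,0),[np.linalg.norm(c[i]-c[i-1]) for i in range(4)])
e=B(575,135,.0125);f=B(420,236,.0125);print("pockets",e,f,(e+f)/2,np.linalg.norm(e-f),np.degrees(np.arctan2(*(e-f)[1::-1])))
v=c[1]-c[0];w=c[2]-c[3];print([np.degrees(np.arctan2(a[1],a[0])) for a in (v,w)])
print("ball",B(580,131,.019), two(p,(325.4,195.7),s,(187,267.3)),"fin top near end",B(485,192,.059),B(540,160,.034))
for n,uv,z in(("dive",(217,179),.016),("bezel",(217,242),.008),("drop",(399,178),.113)):print(n,onz(p,*uv,z))
```

```text
point [0.53585894 0.25729197 0.039     ] [0.53801175 0.16413521 0.039     ] red [0.48533709 0.25571611 0.038     ] [0.4862928  0.15789549 0.038     ] remaining 0.05127929736775406
hood [array([0.59404922, 0.26474424, 0.081     ]), array([0.59530355, 0.15604165, 0.081     ])] [array([0.70794614, 0.26594971, 0.081     ]), array([0.70891598, 0.15715879, 0.081     ])] 0.10870982686668382 0.11390329516136377
rails ends [array([0.43977796, 0.26485408, 0.038     ]), array([0.44067535, 0.14978633, 0.038     ])] [array([0.59377271, 0.26821197, 0.038     ]), array([0.59740405, 0.15389646, 0.038     ])]
yaw x [np.float64(0.6063867661837723), np.float64(0.5633661597307357), np.float64(1.2491480819778795), np.float64(1.5022090273374078)]
post [0.53611548 0.20936456 0.083     ] crop corners [0.54440383 0.21766002 0.083     ] [0.52254924 0.20020504 0.083     ]
fit post two-view (array([0.53486273, 0.20772157, 0.08445276]), np.float64(0.003966379249197055))
tray [ 0.6125364 -0.2230046  0.012    ] [np.float64(0.06509535847963835), np.float64(0.13973494517823032), np.float64(0.06464112697060276), np.float64(0.1402993438008949)]
pockets [ 0.63759649 -0.25961252  0.0125    ] [ 0.58741341 -0.18537334  0.0125    ] [ 0.61250495 -0.22249293  0.0125    ] 0.08960914013464424 -55.94268719775336
[np.float64(-56.073949581537946), np.float64(-55.88477289439391)]
ball [ 0.63856173 -0.26058681  0.019     ] (array([ 0.63793957, -0.26038467,  0.0205913 ]), np.float64(0.0017393114810234948)) fin top near end [ 0.60323994 -0.208094    0.059     ] [ 0.62200279 -0.23823715  0.034     ]
dive [ 0.67155423 -0.00280396  0.016     ]
bezel [ 0.5243807  -0.00791098  0.008     ]
drop [ 0.66767637 -0.40393191  0.113     ]
```

Post (0.535, 0.208, 0.084) and sizes agree with the given dimensions. The pull left to do is about 51 mm, and the tray fin is at (0.6125, -0.2228) with yaw -56°.

Units first: shifts go in shares of 800 mm and turns go in shares of pi rad. So -0.445 m is -0.5563, -0.262 m is -0.3275, -0.33 rad is -0.105.

```bash
echo '{"jaw":[0.7, 0.7, 0.7, 0.7, 0.7, 0.7, 0.7, 0.7, 0.7, 0.7], "sx":[-0.25, -0.25, -0.25, -0.25, -0.5563, -0.5563, -0.5563, -0.5563, -0.5563, -0.5563], "sy":[-0.15, -0.15, -0.15, -0.15, -0.3275, -0.3275, -0.3275, -0.3275, -0.3275, -0.3275], "sz":[0.0375, 0.0375, 0.0375, 0.0375, 0.0875, 0.0875, 0.0875, 0.0875, 0.0875, 0.0875], "drx":[0, 0, 0, 0, 0, 0, 0, 0, 0, 0], "dry":[0, 0, 0, 0, 0, 0, 0, 0, 0, 0], "drz":[-0.105, -0.105, -0.105, -0.105, -0.105, -0.105, -0.105, -0.105, -0.105, -0.105]}' | python3 steer.py 15; echo '{"jaw":[0.7, 0.7, 0.7], "sx":[0, 0, 0], "sy":[0, 0, 0], "sz":[0, 0, 0], "drx":[0, 0, 0], "dry":[0, 0, 0], "drz":[0, 0, 0]}' | python3 steer.py
python3 - <<'E'
from h import *
s=r.get_state();M=R.from_quat(s["eef_rot"]).as_matrix();print(M.round(3),s["tool_pos"])
print(tool(np.array([.535,.208,.056])-s["tool_pos"],s))
p=imaging.camera_params("wrist");im=imaging.snapshot("wrist");save("w1",im)
print([(b[0],b[1],onz(p,*b[0],.083)) for b in blobs(im,(8,150,120),(18,255,255),30)])
E
```

```text
clock: 1.15
tool_pos: [0.522, 0.2229, 0.1712]
eef_rot: [-0.009, 1.0, 0.0, -0.0]
contact_force: [0.6, 0.4, 0.9]
opening: 0.703
finger_force: 0.0
clock: 1.45
tool_pos: [0.5199, 0.2262, 0.1717]
eef_rot: [-0.01, 1.0, 0.001, -0.0]
contact_force: [-0.5, 0.8, 0.3]
opening: 0.701
finger_force: 0.0
[[-1.    -0.02  -0.001]
 [-0.02   1.     0.001]
 [ 0.001  0.001 -1.   ]] [0.5198698  0.22619009 0.17169299]
[-0.01484626 -0.01865029  0.11565649]
[([234.3, 200.5], [227, 189, 16, 24, 368], array([0.53046389, 0.20839075, 0.083     ]))]
```

View pics/w1.png

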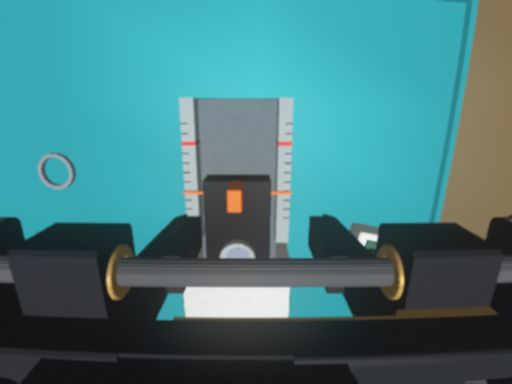

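The wrist view shows the post at (234,200) between the fingers, pointers at row 193, red lines at row 143 and the lens near (237,257). Next I descend on the post and close.

```bash
python3 - <<'E'
from h import *
p=imaging.camera_params("wrist")
a=(onz(p,193,193,.039)+onz(p,281,193,.039))/2;b=(onz(p,189,143,.038)+onz(p,285,143,.038))/2;print(a,b,"lens",onz(p,237,257,.057))
E
echo '{"jaw":[0.5, 0.5, 0.5, 0.5, 0.5, 0.5, 0.5], "sx":[-0.0163, -0.0163, -0.0163, -0.0163, -0.0163, -0.0163, -0.0163], "sy":[-0.0225, -0.0225, -0.0225, -0.0225, -0.0225, -0.0225, -0.0225], "sz":[0, 0.0625, 0.1, 0.125, 0.1425, 0.1425, 0.1425], "drx":[0, 0, 0, 0, 0, 0, 0], "dry":[0, 0, 0, 0, 0, 0, 0], "drz":[0, 0, 0, 0, 0, 0, 0]}' | python3 steer.py 20
echo '{"jaw":[0, 0, 0, 0, 0, 0, 0, 0], "sx":[0, 0, 0, 0, 0, 0, 0, 0], "sy":[0, 0, 0, 0, 0, 0, 0, 0], "sz":[0, 0, 0, 0, 0, 0, 0, 0], "drx":[0, 0, 0, 0, 0, 0, 0, 0], "dry":[0, 0, 0, 0, 0, 0, 0, 0], "drz":[0, 0, 0, 0, 0, 0, 0, 0]}' | python3 steer.py 25
```

```text
[0.53659975 0.20848657 0.039     ] [0.48428571 0.20814786 0.038     ] lens [0.60153774 0.20990418 0.057     ]
clock: 2.2
tool_pos: [0.5343, 0.2079, 0.0583]
eef_rot: [-0.01, 1.0, 0.0, 0.0]
contact_force: [-0.2, 0.4, 0.4]
opening: 0.502
finger_force: 0.0
clock: 3.0
tool_pos: [0.5345, 0.2077, 0.0581]
eef_rot: [-0.009, 1.0, 0.001, 0.0]
contact_force: [-0.9, 2.2, 5.7]
opening: 0.158
finger_force: 25.0
```

In the tool's units: 0.052 m is 0.065, 0.02 m is 0.025.

```bash
echo '{"jaw":[0, 0, 0, 0, 0, 0, 0, 0, 0, 0], "sx":[0.0063, 0.015, 0.025, 0.035, 0.045, 0.0538, 0.0613, 0.065, 0.065, 0.065], "sy":[0, 0, 0, 0, 0, 0, 0, 0, 0, 0], "sz":[0, 0, 0, 0, 0, 0, 0, 0, 0, 0], "drx":[0, 0, 0, 0, 0, 0, 0, 0, 0, 0], "dry":[0, 0, 0, 0, 0, 0, 0, 0, 0, 0], "drz":[0, 0, 0, 0, 0, 0, 0, 0, 0, 0]}' | python3 steer.py
cat > chk.py <<'E'
from h import *
import sys
p=imaging.camera_params("wrist");im=imaging.snapshot("wrist");save(sys.argv[1],im)
for nm,lo,hi in(("or",(8,130,100),(20,255,255)),("red",(0,120,80),(6,255,255)),("red2",(172,100,80),(179,255,255))):
    print(nm,[(b[0],b[1][2:],onz(p,*b[0],.0385).round(4)) for b in blobs(im,lo,hi,8)])
E
python3 chk.py w2
```

```text
clock: 4.0
tool_pos: [0.4846, 0.2069, 0.0581]
eef_rot: [-0.009, 1.0, 0.001, 0.002]
contact_force: [5.2, 3.0, 1.0]
opening: 0.151
finger_force: 25.0
or [([254.8, 233.0], [30, 54, 1467], array([0.4944, 0.2073, 0.0385])), ([183.4, 221.2], [33, 6, 172], array([0.487 , 0.1613, 0.0385])), ([325.8, 221.2], [34, 6, 176], array([0.4854, 0.2528, 0.0385])), ([307.8, 264.7], [6, 24, 83], array([0.5172, 0.2435, 0.0385])), ([201.5, 265.3], [6, 22, 69], array([0.5189, 0.1717, 0.0385])), ([201.6, 292.6], [7, 18, 81], array([0.5406, 0.171 , 0.0385])), ([307.8, 293.1], [7, 16, 69], array([0.5398, 0.2452, 0.0385]))]
red [([180.0, 217.0], [23, 3, 69], array([0.4842, 0.1592, 0.0385])), ([329.0, 217.0], [23, 3, 69], array([0.4825, 0.2546, 0.0385]))]
red2 []
```

View pics/w2.png

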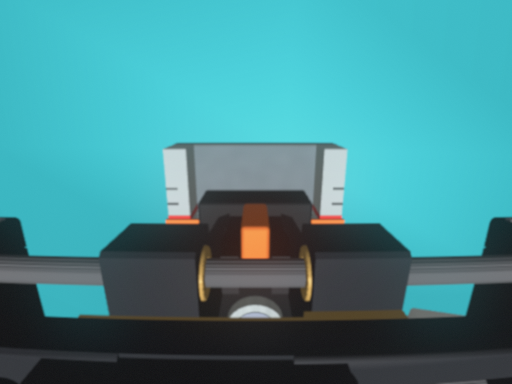

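The orange pointers (row 221) are about 3 mm short of the red lines (row 217). I pull 3 mm more, then let go and rise.

In the tool's units: 0.003 m is 0.0038, 0.002 m is 0.0025.

```bash
echo '{"jaw":[0, 0, 0, 0], "sx":[0.0025, 0.0038, 0.0038, 0.0038], "sy":[0, 0, 0, 0], "sz":[0, 0, 0, 0], "drx":[0, 0, 0, 0], "dry":[0, 0, 0, 0], "drz":[0, 0, 0, 0]}' | python3 steer.py
echo '{"jaw":[0.4, 0.4, 0.4, 0.4, 0.4, 0.4, 0.4, 0.4, 0.4, 0.4], "sx":[0, 0, 0, 0, 0, 0, 0, 0, 0, 0], "sy":[0, 0, 0, 0, 0, 0, 0, 0, 0, 0], "sz":[0, 0, 0, 0, -0.025, -0.0625, -0.125, -0.1875, -0.1875, -0.1875], "drx":[0, 0, 0, 0, 0, 0, 0, 0, 0, 0], "dry":[0, 0, 0, 0, 0, 0, 0, 0, 0, 0], "drz":[0, 0, 0, 0, 0, 0, 0, 0, 0, 0]}' | python3 steer.py
python3 chk.py w3
python3 - <<'E'
from h import *
im=imaging.snapshot("top");np.save("t3.npy",im);s=np.load("scene0.npy")
for nm,lo,hi in(("or",(8,150,120),(18,255,255)),("red",(0,120,80),(6,255,255))):print(nm,[b for b in blobs(im,lo,hi,8) if b[0][1]>150])
w=cv2.imread("pics/w3.png");w=w[...,::-1]
c=np.zeros((384,752,3),np.uint8);c[:,:512]=w;c[:,512:]=cv2.resize(im[180:276,90:150],None,fx=4,fy=4,interpolation=2);save("c3",c)
E
```

```text
clock: 4.45
tool_pos: [0.4821, 0.2068, 0.0581]
eef_rot: [-0.009, 1.0, 0.001, 0.003]
contact_force: [5.2, 2.6, 1.2]
opening: 0.155
finger_force: 25.0
clock: 5.45
tool_pos: [0.4795, 0.2057, 0.2086]
eef_rot: [-0.009, 1.0, 0.0, 0.001]
contact_force: [-0.4, 0.2, -0.5]
opening: 0.402
finger_force: 0.0
or [([255.6, 178.0], [14, 23, 307], array([0.4892, 0.207 , 0.0385])), ([217.9, 173.7], [16, 2, 22], array([0.4848, 0.1627, 0.0385])), ([293.3, 173.6], [16, 3, 23], array([0.4831, 0.251 , 0.0385])), ([159.3, 269.1], [4, 8, 19], array([0.6137, 0.0835, 0.0385])), ([350.2, 268.1], [3, 7, 10], array([0.6078, 0.3326, 0.0385])), ([160.3, 292.9], [8, 13, 63], array([0.6503, 0.0817, 0.0385])), ([349.2, 292.8], [7, 14, 57], array([0.6457, 0.3358, 0.0385]))]
red []
red2 []
or []
red [([466.0, 181.1], [456, 177, 19, 9, 64]), ([325.1, 196.1], [323, 194, 5, 5, 22])]
```

View pics/c3.png

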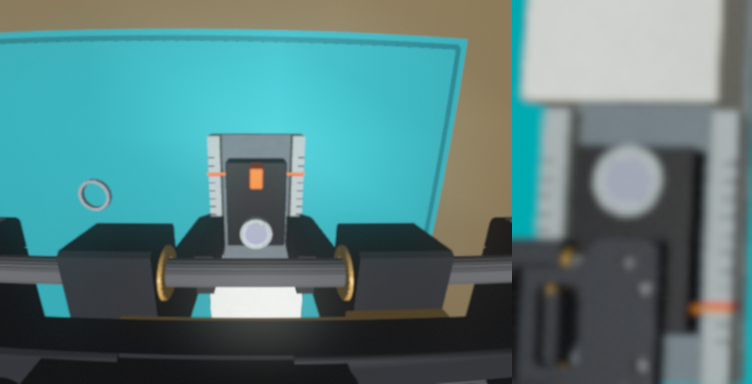

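The orange pointers now cover the red lines, at (218,174) and (293,174) in the wrist view. The lens is at (256,233) in the wrist view and about (118,224.5) in the top view.

Run:
```python
from h import *
p=imaging.camera_params("top");w=imaging.camera_params("wrist");s=r.get_state()
print("lens",onz(p,118.1,224.5,.057),onz(w,256,233,.057),two(p,(118.1,224.5),w,(256,233)))
print(s["q"],tool(np.array([.6125,-.2228,.17])-s["tool_pos"],s))
```

```text
lens [0.55450643 0.21013186 0.057     ] [0.54803287 0.20757604 0.057     ] (array([0.55320932, 0.20983794, 0.05028462]), np.float64(0.005753070133757324))
[-0.27144824  0.61544641 -0.35724661  1.90644824  0.32732549  0.67929643
  0.76284221] [-0.12646721 -0.43013292  0.03697272]
```

In the tool's units: -0.43 m is -0.5375, -0.2 m is -0.25, 0.995 rad is 0.3167.

```bash
echo '{"jaw":[0.5, 0.5, 0.5, 0.5, 0.5, 0.5, 0.5, 0.5, 0.5, 0.5], "sx":[-0.075, -0.075, -0.075, -0.075, -0.1575, -0.1575, -0.1575, -0.1575, -0.1575, -0.1575], "sy":[-0.25, -0.25, -0.25, -0.25, -0.5375, -0.5375, -0.5375, -0.5375, -0.5375, -0.5375], "sz":[0, 0, 0, 0, 0.0463, 0.0463, 0.0463, 0.0463, 0.0463, 0.0463], "drx":[0, 0, 0, 0, 0, 0, 0, 0, 0, 0], "dry":[0, 0, 0, 0, 0, 0, 0, 0, 0, 0], "drz":[0.1592, 0.1592, 0.1592, 0.1592, 0.3167, 0.3167, 0.3167, 0.3167, 0.3167, 0.3167]}' | python3 steer.py
echo '{"jaw":[0.5, 0.5, 0.5], "sx":[0, 0, 0], "sy":[0, 0, 0], "sz":[0, 0, 0], "drx":[0, 0, 0], "dry":[0, 0, 0], "drz":[0, 0, 0]}' | python3 steer.py
python3 - <<'E'
from h import *
s=r.get_state();M=R.from_quat(s["eef_rot"]).as_matrix();print(s["tool_pos"],s["q"].round(2) if hasattr(s["q"],"round") else s["q"]);print(M.round(3),"ang y",np.degrees(np.arctan2(M[1,1],M[0,1])))
print("tool",tool(np.array([.6125,-.2228,.023])-s["tool_pos"],s))
save("w4",imaging.snapshot("wrist"))
E
```

```text
clock: 6.55
tool_pos: [0.6109, -0.2317, 0.1669]
eef_rot: [0.474, 0.881, -0.004, -0.001]
contact_force: [-0.5, 0.6, -0.5]
opening: 0.501
finger_force: 0.0
clock: 6.85
tool_pos: [0.6129, -0.2192, 0.1702]
eef_rot: [0.468, 0.884, 0.0, -0.001]
contact_force: [-0.2, 0.5, 0.7]
opening: 0.502
finger_force: 0.0
[ 0.61288029 -0.21919612  0.17018245] [ 0.34  0.8  -0.13  1.55  0.13  0.8   0.76]
[[-0.562  0.827 -0.001]
 [ 0.827  0.562  0.002]
 [ 0.002 -0.    -1.   ]] ang y 34.218758311036936
tool [-0.00307085 -0.00233706  0.14717647]
```

View pics/w4.png

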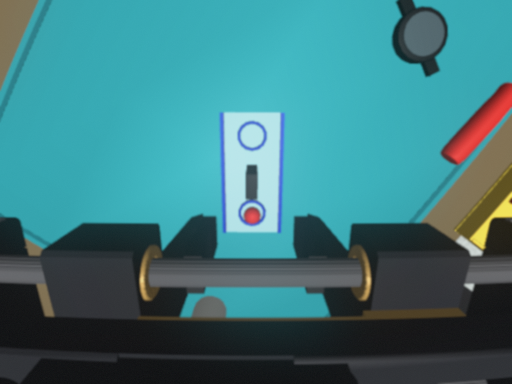

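The tray is squarely aligned with the fingers: pockets at (252,136) and (252,212), fin at (252,182). I cross-check the position, then descend.

```bash
python3 - <<'E'
from h import *
w=imaging.camera_params("wrist");s=r.get_state()
a,b=onz(w,252,136,.0125),onz(w,252,212,.0125);m=(a+b)/2;print(a,b,m,np.linalg.norm(a-b));m[2]=.023;print(tool(m-s["tool_pos"],s))
E
echo '{"jaw":[0.5, 0.5, 0.5, 0.5, 0.5, 0.5, 0.5, 0.5], "sx":[-0.0038, -0.0038, -0.0038, -0.0038, -0.0038, -0.0038, -0.0038, -0.0038], "sy":[-0.0038, -0.0038, -0.0038, -0.0038, -0.0038, -0.0038, -0.0038, -0.0038], "sz":[0.05, 0.0938, 0.125, 0.15, 0.1688, 0.1838, 0.1838, 0.1838], "drx":[0, 0, 0, 0, 0, 0, 0, 0], "dry":[0, 0, 0, 0, 0, 0, 0, 0], "drz":[0, 0, 0, 0, 0, 0, 0, 0]}' | python3 steer.py 8
echo '{"jaw":[0, 0, 0, 0, 0, 0, 0, 0], "sx":[0, 0, 0, 0, 0, 0, 0, 0], "sy":[0, 0, 0, 0, 0, 0, 0, 0], "sz":[0, 0, 0, 0, 0, 0, 0, 0], "drx":[0, 0, 0, 0, 0, 0, 0, 0], "dry":[0, 0, 0, 0, 0, 0, 0, 0], "drz":[0, 0, 0, 0, 0, 0, 0, 0]}' | python3 steer.py 8
echo '{"jaw":[0, 0, 0], "sx":[0, 0, 0], "sy":[0, 0, 0], "sz":[0, 0, 0], "drx":[0, 0, 0], "dry":[0, 0, 0], "drz":[0, 0, 0]}' | python3 steer.py 40
```

```text
[ 0.58750801 -0.1876624   0.0125    ] [ 0.63671109 -0.26044264  0.0125    ] [ 0.61210955 -0.22405252  0.0125    ] 0.08785161343220567
[-0.0034267  -0.00335718  0.14751535]
clock: 7.7
tool_pos: [0.6127, -0.2259, 0.0242]
eef_rot: [0.469, 0.883, 0.0, 0.0]
contact_force: [1.1, 0.5, 0.7]
opening: 0.498
finger_force: 0.0
clock: 8.5
tool_pos: [0.6125, -0.226, 0.024]
eef_rot: [0.469, 0.883, 0.0, 0.0]
contact_force: [-0.3, 0.5, 3.6]
opening: 0.139
finger_force: 8.0
clock: 8.8
tool_pos: [0.6126, -0.226, 0.024]
eef_rot: [0.469, 0.883, 0.0, 0.0]
contact_force: [-0.9, 0.4, 5.3]
opening: 0.136
finger_force: 40.0
```

In the tool's units: -0.106 m is -0.1325, -0.021 m is -0.0263.

```bash
echo '{"jaw":[0, 0, 0, 0, 0, 0, 0, 0, 0, 0], "sx":[0, 0, 0, 0, 0, 0, 0, 0, 0, 0], "sy":[0, 0, 0, 0, 0, 0, 0, 0, 0, 0], "sz":[-0.0038, -0.0125, -0.0263, -0.045, -0.0663, -0.0875, -0.1063, -0.12, -0.1288, -0.1325], "drx":[0, 0, 0, 0, 0, 0, 0, 0, 0, 0], "dry":[0, 0, 0, 0, 0, 0, 0, 0, 0, 0], "drz":[0, 0, 0, 0, 0, 0, 0, 0, 0, 0]}' | python3 steer.py
echo '{"jaw":[0, 0, 0, 0, 0, 0], "sx":[0, 0, 0, 0, 0, 0], "sy":[0, 0, 0, 0, 0, 0], "sz":[-0.005, -0.0125, -0.02, -0.025, -0.025, -0.025], "drx":[0, 0, 0, 0, 0, 0], "dry":[0, 0, 0, 0, 0, 0], "drz":[0, 0, 0, 0, 0, 0]}' | python3 steer.py
python3 - <<'E'
from h import *
s=r.get_state();t=np.array(s["tool_pos"]);print(t,R.from_quat(s["eef_rot"]).as_matrix().round(3))
p=imaging.camera_params("top");w=imaging.camera_params("wrist");sc=imaging.camera_params("scene")
a=imaging.snapshot("scene");b=imaging.snapshot("wrist");c=imaging.snapshot("top")
for n,im in(("scene",a),("wrist",b),("top",c)):print(n,[x for x in blobs(im,(0,120,80),(6,255,255),8)])
z=cv2.hconcat([cv2.resize(b[90:290,170:370],(384,384)),cv2.resize(a[180:308,120:248],(384,384))]);save("c5",z)
E
```

```text
clock: 9.8
tool_pos: [0.6125, -0.2261, 0.1305]
eef_rot: [0.469, 0.883, 0.0, 0.0]
contact_force: [0.2, 0.3, -2.4]
opening: 0.128
finger_force: 40.0
clock: 10.4
tool_pos: [0.6122, -0.2259, 0.1496]
eef_rot: [0.469, 0.883, 0.0, -0.0]
contact_force: [-0.2, -0.1, -1.9]
opening: 0.133
finger_force: 40.0
[ 0.61219199 -0.22593972  0.14959665] [[-0.56   0.829 -0.   ]
 [ 0.829  0.56   0.   ]
 [ 0.    -0.    -1.   ]]
scene [([0.9, 5.1], [0, 3, 3, 5, 9]), ([466.5, 22.8], [463, 21, 8, 4, 8]), ([468.5, 28.7], [462, 26, 13, 8, 23]), ([476.8, 31.5], [476, 29, 3, 6, 8]), ([495.2, 31.6], [488, 29, 14, 8, 25]), ([482.9, 34.1], [480, 32, 7, 5, 16]), ([507.3, 37.1], [504, 33, 8, 11, 27]), ([489.6, 36.4], [488, 35, 4, 4, 9]), ([468.7, 37.9], [466, 36, 6, 5, 12]), ([488.9, 42.7], [486, 41, 7, 4, 10]), ([509.1, 51.8], [507, 50, 5, 5, 12]), ([496.4, 59.9], [495, 58, 4, 4, 9]), ([507.2, 62.6], [505, 61, 6, 4, 10]), ([504.1, 68.2], [502, 67, 5, 4, 8]), ([408.6, 137.6], [405, 132, 8, 12, 37]), ([384.3, 180.9], [379, 173, 11, 17, 68]), ([306.3, 222.0], [291, 205, 31, 35, 424]), ([177.3, 232.8], [173, 229, 10, 10, 58]), ([347.3, 246.7], [340, 236, 15, 22, 115])]
wrist [([489.4, 131.0], [460, 92, 52, 70, 1533]), ([255.3, 295.0], [242, 287, 27, 19, 402])]
top [([237.5, 91.9], [227, 91, 21, 3, 51]), ([231.0, 131.7], [211, 126, 40, 12, 324]), ([465.9, 181.2], [456, 177, 19, 9, 63])]
```

View pics/c5.png

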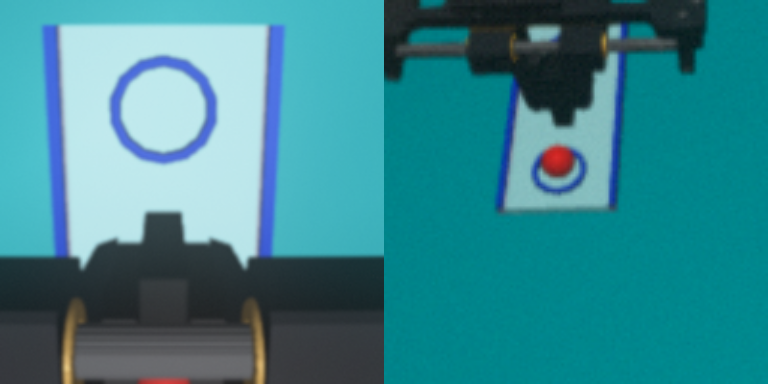

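The tray is in the air with the ball in its pocket (scene crop, ball at (558,160) inside the rim). Next I check that it is level, and work out the transfer.

Run:
```python
from h import *
s=r.get_state();w=imaging.camera_params("wrist");sc=imaging.camera_params("scene");t=s["tool_pos"]
Rw=R.from_quat(s["eef_rot"])
f=lambda q:Rw.inv().apply(q-t).round(4)
for z in(.131,.136,.141):print(z,"empty pocket in tool",f(onz(w,254.9,147.3,z)),"ball(z+.006)",f(onz(sc,177.3,232.8,z+.006)))
b=t+Rw.apply([-.0445,0,0]);print("ball est",b);g=np.array([.555,.209,0])
d=g-b;d[2]=0;print("shift tool",Rw.inv().apply(d),"tool target",t+d)
```

```text
0.131 empty pocket in tool [ 0.046  -0.0001  0.0183] ball(z+.006) [-0.0363 -0.0014  0.0123]
0.136 empty pocket in tool [ 0.0467 -0.0001  0.0133] ball(z+.006) [-0.0396 -0.0003  0.0073]
0.141 empty pocket in tool [ 0.0473 -0.0001  0.0083] ball(z+.006) [-0.0429  0.0007  0.0023]
ball est [ 0.63693828 -0.26278793  0.14928984]
shift tool [4.36829994e-01 1.96156220e-01 1.63570505e-04] tool target [0.5300935  0.24587703 0.14931288]
```

In the tool's units: 0.146 m is 0.1825, 0.098 m is 0.1225.

```bash
for i in 1; do :; done
echo '{"jaw":[0, 0, 0, 0, 0, 0, 0, 0, 0, 0], "sx":[0.0038, 0.015, 0.0325, 0.0575, 0.09, 0.1225, 0.1475, 0.1675, 0.1788, 0.1825], "sy":[0.0016, 0.0068, 0.0146, 0.0258, 0.0404, 0.055, 0.0663, 0.075, 0.08, 0.0819], "sz":[0, 0, 0, 0, 0, 0, 0, 0, 0, 0], "drx":[0, 0, 0, 0, 0, 0, 0, 0, 0, 0], "dry":[0, 0, 0, 0, 0, 0, 0, 0, 0, 0], "drz":[0, 0, 0, 0, 0, 0, 0, 0, 0, 0]}' | python3 steer.py
echo '{"jaw":[0, 0, 0, 0, 0, 0, 0, 0, 0, 0], "sx":[0.0038, 0.015, 0.0325, 0.0575, 0.09, 0.1225, 0.1475, 0.1675, 0.1788, 0.1825], "sy":[0.0016, 0.0068, 0.0146, 0.0258, 0.0404, 0.055, 0.0663, 0.075, 0.08, 0.0819], "sz":[0, 0, 0, 0, 0, 0, 0, 0, 0, 0], "drx":[0, 0, 0, 0, 0, 0, 0, 0, 0, 0], "dry":[0, 0, 0, 0, 0, 0, 0, 0, 0, 0], "drz":[0, 0, 0, 0, 0, 0, 0, 0, 0, 0]}' | python3 steer.py
echo '{"jaw":[0, 0, 0, 0, 0, 0, 0, 0, 0, 0], "sx":[0.0038, 0.015, 0.0325, 0.0575, 0.09, 0.1225, 0.1475, 0.1675, 0.1775, 0.1813], "sy":[0.0016, 0.0068, 0.0146, 0.0258, 0.0404, 0.055, 0.0663, 0.075, 0.08, 0.0813], "sz":[0, 0, 0, 0, 0, 0, 0, 0, 0, 0], "drx":[0, 0, 0, 0, 0, 0, 0, 0, 0, 0], "dry":[0, 0, 0, 0, 0, 0, 0, 0, 0, 0], "drz":[0, 0, 0, 0, 0, 0, 0, 0, 0, 0]}' | python3 steer.py
echo '{"jaw":[0, 0, 0, 0, 0, 0, 0], "sx":[0, 0, 0, 0, 0, 0, 0], "sy":[0, 0, 0, 0, 0, 0, 0], "sz":[0.005, 0.0113, 0.0175, 0.0225, 0.025, 0.025, 0.025], "drx":[0, 0, 0, 0, 0, 0, 0], "dry":[0, 0, 0, 0, 0, 0, 0], "drz":[0, 0, 0, 0, 0, 0, 0]}' | python3 steer.py
python3 - <<'E'
from h import *
s=r.get_state();print(s["tool_pos"],R.from_quat(s["eef_rot"]).as_matrix().round(3))
a=imaging.snapshot("scene");b=imaging.snapshot("top");np.save("s6.npy",a);np.save("t6.npy",b)
z=cv2.hconcat([cv2.resize(a[60:160,210:310],(400,400),interpolation=2),cv2.resize(b[175:275,70:170],(400,400),interpolation=2)]);save("c6",z)
for n,im in(("scene",a),("top",b)):print(n,[x for x in blobs(im,(0,120,80),(6,255,255),8) if 60<x[0][0]<310 and x[0][1]<240])
E
```

```text
clock: 11.55
tool_pos: [0.5845, -0.0659, 0.1498]
eef_rot: [0.468, 0.884, 0.0, -0.0]
contact_force: [0.0, -0.6, -1.6]
opening: 0.133
finger_force: 40.0
clock: 12.55
tool_pos: [0.557, 0.0912, 0.1496]
eef_rot: [0.468, 0.884, 0.0, -0.0]
contact_force: [0.0, -0.9, -2.4]
opening: 0.134
finger_force: 40.0
clock: 13.55
tool_pos: [0.5296, 0.2476, 0.1496]
eef_rot: [0.468, 0.884, 0.0, -0.0]
contact_force: [-0.7, 0.4, -2.7]
opening: 0.131
finger_force: 40.0
clock: 14.25
tool_pos: [0.5302, 0.2458, 0.1297]
eef_rot: [0.469, 0.883, 0.0, 0.0]
contact_force: [-0.4, -0.2, -1.8]
opening: 0.131
finger_force: 40.0
[0.53017692 0.24582463 0.12965929] [[-0.56   0.829  0.   ]
 [ 0.829  0.56   0.   ]
 [ 0.     0.    -1.   ]]
scene [([273.5, 85.8], [271, 83, 6, 7, 33]), ([306.5, 221.9], [291, 205, 31, 35, 408])]
top [([237.5, 91.9], [227, 91, 21, 3, 51]), ([231.0, 131.7], [211, 127, 40, 11, 321]), ([104.7, 221.8], [101, 219, 8, 6, 39])]
```

View pics/c6.png

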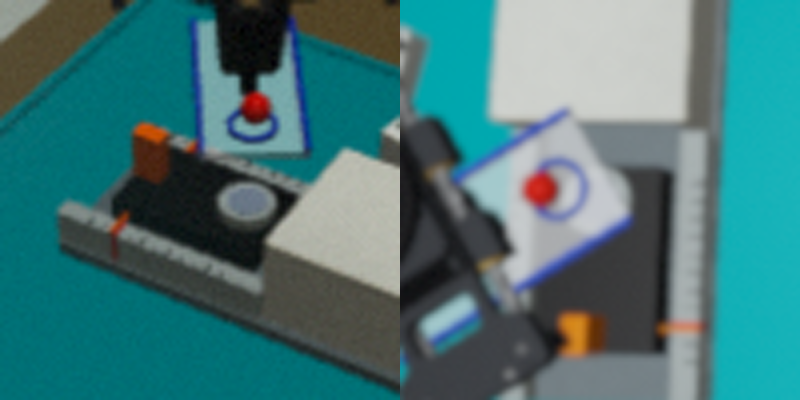

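Run:
```python
from h import *
p=imaging.camera_params("top");sc=imaging.camera_params("scene");s=r.get_state();t=s["tool_pos"];Rw=R.from_quat(s["eef_rot"])
T=lambda x,y:(70+(x-400-1.5)/4,175+(y-1.5)/4);S=lambda x,y:(210+(x-1.5)/4,60+(y-1.5)/4)
for n,a,b in(("ball",(105.2,221.8),(273.5,85.8)),("ring",T(560,190),S(253,122)),("c+",T(568,111),S(308,155)),("c-",T(630,217),S(202,150))):
    q,e=two(p,a,sc,b);print(n,q.round(4),"gap",e.round(4),"tool",Rw.inv().apply(q-t).round(4))
```

```text
ball [0.5541 0.2141 0.1297] gap 0.0 tool [-0.0398  0.002   0.0002]
ring [0.5551 0.2087 0.12  ] gap 0.0015 tool [-0.0448 -0.0003  0.0098]
c+ [0.5961 0.2096 0.1115] gap 0.0013 tool [-0.067   0.0342  0.0184]
c- [0.5419 0.171  0.1181] gap 0.0003 tool [-0.0686 -0.0322  0.0117]
```

Two-view puts the ring at tool (-45, 0) mm and z 0.120 (expected 0.118), and the ball 5 mm from the lens axis. The heights are noisy, so I check the pitch more precisely from the strip width in the wrist view.

Run:
```python
from h import *
s=r.get_state();t=np.array(s["tool_pos"]);Ri=R.from_quat(s["eef_rot"]).inv()
w=imaging.camera_params("wrist");im=imaging.snapshot("wrist");save("w7",im)
h=cv2.cvtColor(im,cv2.COLOR_RGB2HSV);m=cv2.inRange(h,(108,100,90),(125,255,255))
L=[]
for v in range(80,240):
    c=np.flatnonzero(m[v]);c=c[(c>150)&(c<360)]
    if len(c)<4 or c[-1]-c[0]<95 or c[-1]-c[0]>140: continue
    (o,d1),(_,d2)=ray(w,c[0]-.5,v),ray(w,c[-1]+.5,v)
    k=.07/np.linalg.norm(d2-d1);a=Ri.apply(o+k*d1-t);b=Ri.apply(o+k*d2-t);L.append([v,c[0],c[-1],*((a+b)/2),(a-b)[2]])
L=np.array(L);print(len(L));print(L[::6].round(4));print("slope dz/dx",np.polyfit(L[:,3],L[:,5],1))
```

```text
121
[[ 1.04e+02  1.93e+02  3.16e+02  7.08e-02 -3.00e-04  1.64e-02 -0.00e+00]
 [ 1.10e+02  1.93e+02  3.16e+02  6.75e-02 -3.00e-04  1.56e-02 -0.00e+00]
 [ 1.16e+02  1.92e+02  3.16e+02  6.42e-02 -6.00e-04  1.35e-02 -0.00e+00]
 [ 1.22e+02  1.92e+02  3.16e+02  6.09e-02 -6.00e-04  1.27e-02 -0.00e+00]
 [ 1.28e+02  1.93e+02  3.15e+02  5.75e-02 -6.00e-04  1.45e-02 -0.00e+00]
 [ 1.34e+02  1.94e+02  3.15e+02  5.41e-02 -3.00e-04  1.50e-02 -0.00e+00]
 [ 1.40e+02  1.94e+02  3.15e+02  5.08e-02 -3.00e-04  1.42e-02 -0.00e+00]
 [ 1.46e+02  1.94e+02  3.15e+02  4.74e-02 -3.00e-04  1.33e-02 -0.00e+00]
 [ 1.52e+02  1.94e+02  3.14e+02  4.39e-02 -6.00e-04  1.38e-02 -0.00e+00]
 [ 1.58e+02  1.94e+02  3.14e+02  4.05e-02 -6.00e-04  1.29e-02 -0.00e+00]
 [ 1.64e+02  1.94e+02  3.13e+02  3.69e-02 -9.00e-04  1.33e-02 -0.00e+00]
 [ 1.70e+02  1.95e+02  3.13e+02  3.33e-02 -6.00e-04  1.38e-02 -0.00e+00]
 [ 1.76e+02  1.95e+02  3.13e+02  2.99e-02 -6.00e-04  1.29e-02 -0.00e+00]
 [ 1.82e+02  1.95e+02  3.12e+02  2.61e-02 -9.00e-04  1.33e-02 -0.00e+00]
 [ 1.88e+02  1.96e+02  3.12e+02  2.23e-02 -6.00e-04  1.37e-02 -0.00e+00]
 [ 1.94e+02  1.96e+02  3.12e+02  1.88e-02 -6.00e-04  1.28e-02 -0.00e+00]
 [ 2.00e+02  1.96e+02  3.13e+02  1.58e-02 -3.00e-04  1.05e-02 -0.00e+00]
 [ 2.06e+02  1.97e+02  3.11e+02  1.09e-02 -6.00e-04  1.36e-02 -0.00e+00]
 [ 2.12e+02  1.97e+02  3.11e+02  7.40e-03 -6.00e-04  1.26e-02 -0.00e+00]
 [ 2.18e+02  1.97e+02  3.11e+02  3.90e-03 -6.00e-04  1.16e-02 -0.00e+00]
 [ 2.24e+02  2.00e+02  3.10e+02 -2.00e-03 -0.00e+00  1.62e-02 -0.00e+00]]
slope dz/dx [0.04401581 0.01173228]
```

The slope is about 0.025 rad with the ball end slightly high, which fits the ball resting toward the fin. That is inside the limit, but I trim it, settle and check.

In the tool's units: 0.025 rad is 0.008.

```bash
echo '{"jaw":[0, 0, 0, 0, 0, 0, 0, 0, 0, 0], "sx":[0, 0, 0, 0, 0, 0, 0, 0, 0, 0], "sy":[0, 0, 0, 0, 0, 0, 0, 0, 0, 0], "sz":[0, 0, 0, 0, 0, 0, 0, 0, 0, 0], "drx":[0, 0, 0, 0, 0, 0, 0, 0, 0, 0], "dry":[0.0016, 0.0032, 0.0048, 0.0064, 0.008, 0.008, 0.008, 0.008, 0.008, 0.008], "drz":[0, 0, 0, 0, 0, 0, 0, 0, 0, 0]}' | python3 steer.py
echo '{"jaw":[0, 0, 0, 0, 0, 0], "sx":[0, 0, 0, 0, 0, 0], "sy":[0, 0, 0, 0, 0, 0], "sz":[0, 0, 0, 0, 0, 0], "drx":[0, 0, 0, 0, 0, 0], "dry":[0, 0, 0, 0, 0, 0], "drz":[0, 0, 0, 0, 0, 0]}' | python3 steer.py
python3 - <<'E'
from h import *
p=imaging.camera_params("top");sc=imaging.camera_params("scene");a=imaging.snapshot("top");b=imaging.snapshot("scene");s=r.get_state();t=np.array(s["tool_pos"]);Rw=R.from_quat(s["eef_rot"])
f=lambda im,q:[x for x in blobs(im,(0,120,80),(6,255,255),8) if np.hypot(x[0][0]-q[0],x[0][1]-q[1])<12][0]
A,B=f(a,(105,222)),f(b,(273,86));print(A,B);q,e=two(p,A[0],sc,B[0]);print(q,e,Rw.inv().apply(q-t),np.abs(s["qd"]).max())
o=[x for x in blobs(a,(8,150,120),(18,255,255),5) if x[0][0]<170 and x[0][1]>180];print(o)
E
```

```text
clock: 15.4
tool_pos: [0.5301, 0.246, 0.1297]
eef_rot: [0.469, 0.883, 0.006, -0.011]
contact_force: [-0.1, 1.4, -2.2]
opening: 0.132
finger_force: 40.0
clock: 16.0
tool_pos: [0.5301, 0.2459, 0.1296]
eef_rot: [0.469, 0.883, 0.006, -0.011]
contact_force: [0.7, -0.6, -2.2]
opening: 0.131
finger_force: 40.0
([105.1, 222.0], [102, 219, 7, 7, 37]) ([273.4, 86.1], [271, 83, 6, 7, 30])
[0.55372797 0.21468237 0.12830061] 0.000274896076427902 [-0.03913126  0.00213097  0.00036652] 0.0014584748138262481
[([114.0, 257.1], [110, 253, 8, 10, 63])]
```

```bash
python3 -c "
from plant import r, imaging
print(r.finish_job())"
```

```text
the job is handed in; nothing more can be done
None
```

The job is handed in, verdict not shown: slide released with its pointers on the red lines, and the tray still gripped at rest, level to about 0.02 rad by estimate, with its underside about 51 mm above the glass and the ball in its pocket about 6 mm from the lens axis.

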